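# Set a soil mill five clicks finer with its fold-out crank

### The job

Make the soil mill grind five clicks finer: swing the red folding handle up out of the handwheel on the sloping panel, right to its stop, crank the wheel exactly five clicks clockwise (as seen facing the panel) from where it stands now without running on past the fifth click, then fold the handle flat again and let go. Leave the things standing round the mill where they are.

Things in the scene. Friction and masses are not known exactly. Their poses are not given: they have to be found in the camera images.
- mill: green bench mill fixed to the table, 270 mm deep, 220 wide, 285 high. Origin: centre of its underside; x front to back, y to its left seen from the robot, z up. The front panel slopes: its outward normal is (-0.574, 0, 0.819) in this frame (35 deg from vertical) and carries a black handwheel. Behind, a steel hopper, axis at x = 100 mm, widens to 140 mm diameter at the top: keep the gripper leant along the wheel's axis
- panel_centre (a point): point where the wheel's axis meets the sloping panel, at (-50, 0, 135) mm in the mill's frame; carries the mill's axes (z up, not along the panel's normal)
- wheel (a joint): handwheel angle in rad, growing clockwise seen facing the panel. One click = 24 deg = 0.4189 rad; it rests at whole multiples; at the start at 1 click (0.419). Five clicks = +2.094 rad. A sprung ball holds each click: about 0.17 N m (4 N at the handle) to leave it, falling to nothing half way, then it snaps into the next. No end stops
- wheel_centre (a point): centre of the handwheel's flat outer face, on its axis, 18 mm above the panel. Black disc, 124 mm diameter, white mark opposite the hinge. Turns with the wheel: z is the wheel's axis, out of the panel; at wheel = 0 x points up the slope, y to the mill's left
- hinge_pin (a point): middle of the handle's hinge pin on the wheel, 45 mm from its axis, 36 mm above the panel, between two cheeks (32 mm across, rising 26 mm above the wheel's face). Facing the panel it lies at 264 deg minus the wheel angle, anticlockwise from up the slope: low on the right at the start, it passes the bottom and ends high on the left. The pin is square to the wheel's axis and to the radius
- handle (a joint): fold angle of the handle in rad: 0 = folded flat across the wheel, pointing from the hinge through the wheel's axis; 1.571 = standing straight out, parallel to the wheel's axis (stop). It starts flat or a little raised, 0 to 0.35. A stiff hinge (0.08 N m) keeps it where it is left. Held between two pads it pivots, and creeps some mm as it does; pressed down on its grip it goes flat.
- grip_end (a point): free end of the handle on its centre line, 83 mm from the hinge pin. The grip is a red sleeve 20 mm in diameter, from 17 to 83 mm from the hinge, that spins freely about its own length; folded, its centre line is 18 mm above the wheel's face, so it clears the face by 8 mm.
- pan: steel cup, 100 mm diameter, 60 mm high, loose, at the mill's left under the chute; origin: centre of its underside. Leave alone
- jar: white plastic jar with blue lid, 72 mm diameter, 100 mm high, loose, at the mill's right; origin: centre of its underside. Leave alone
- brush: bench brush, 170 mm long, lying loose before the mill; x runs from handle to bristles. Leave alone
- amber: amber bottle, 70 mm diameter, 160 mm high, loose; origin: centre of its underside. Leave alone
- beaker: glass beaker, 90 mm diameter, 110 mm high, loose; origin: centre of its underside. Leave alone

How it is judged (in metres and radians):
On the way, in this order (a step that is already met when the one before it is completed fails the run):
1. the handle stands fully out of the wheel (value of joint handle above 1.4 rad), for 0.2 s.
2. the wheel rests five clicks clockwise of its start, handle still out (distance of hinge_pin from where it was at the start of the episode between 0.075 and 0.0806 m and value of joint wheel above 2.304 rad and value of joint handle above 1.2 rad), for 0.3 s.
At the end, for the whole second after the job is handed in: The wheel rests in the click five clicks (2.094 rad, within 0.3 click) clockwise of its start, the handle is folded flat (below 0.12 rad), everything is still and let go, the bystanders within 30 mm of where they stood (distance of hinge_pin from where it was at the start of the episode between 0.075 and 0.0806 m and value of joint wheel above 2.304 rad and value of joint handle below 0.12 rad and velocity of joint wheel between -0.05 and 0.05 rad/s); the robot touches nothing.
It fails at once if the wheel is turned more than 5.8 clicks from its start (distance of hinge_pin from where it was at the start of the episode above 0.0844 m).
It fails at once if a bystander is shifted by more than 30 mm (distance of any of pan, jar, brush, amber, beaker from where it was at the start of the episode above 0.03 m).
It also fails if it takes over 64 s, if anything falls off the work surface, if the arm or the gripper's body presses on something with over 40 N, if the wrist force passes 120 N, or if a joint passes its speed limit or range.

### The arm

A 6-joint arm with a two-finger parallel gripper is mounted at the origin on the work surface. World frame = base frame: x ahead of the robot, y to its left, z up, the work surface at z = 0. Lengths are in mm, angles in rad, forces in N, time in s.
With the tool pointing down it reaches from about 350 to 925 mm from the base axis. Payload 6.4 kg.
Tool frame: the origin (TCP) lies between the finger pads; the fingertips stand 19 mm ahead of it and the grasp point (between the pads) is the TCP; z points along the fingers, y is the line along which they close (so a half turn about z gives the same grasp; the last joint's range is limited). The gripper opens to 94 mm and grips with 3 to 60 N. Pads are 16 mm wide; open, the fingers measure 119 mm over their backs; the gripper's body (75 mm by 177 mm) begins 78 mm behind the grasp point.
Start: joints at [-1.52, 0.245, 1.558, -0, 1.339, -0.174], TCP at [144.896, -633.655, 224.455] pointing down, gripper open.
Joint ranges: [-3.13, 3.13], [-1.02, 2.26], [0.13, 2.54], [-0.95, 4.09], [0.21, 2.88], [-2.74, 2.74]. Speed limits (rad/s): [2.57, 2.57, 3.14, 3.14, 3.14, 3.14].

### API

Orientations are given as a unit quaternion [w, x, y, z].
In Python, from rig import ctrl gives the robot as it stands. The module is installed in compiled form; this text tells all that it offers.
- The arm moves only by the shell command python3 -m inch 'ROWS' [FORCE]. ROWS is a JSON object of lists of equal length, an entry for each row: "slide": the shift along the tool's x, y, z in cm, a list of three; "turn": the turn, a rotation vector about the tool's x, y, z in rad, a list of three; "fingers": the opening, from -1 (shut) to 1 (fully open). In form: {"slide": [[dx, dy, dz], ...], "turn": [[rx, ry, rz], ...], "fingers": [fingers, ...]}. A call has 1 to 5 rows; each row shifts and turns the commanded pose from where the row before left it, along the tool's axes as they then stand; what a row does not reach is not made up. A row lasts 1/8 s, in which the tool goes at most 62.5 mm and 10.7 degrees, less where a joint would pass 70% of its speed; a pose out of reach is approached as far as the arm can. A call with a gripper value outside its range is refused whole. The fingers move at their own pace and stop on an object; FORCE is the grip in N (left out, the last holds). Time passes only in rows, so rows that do not move let the fingers close. It gives the time, the measured TCP pose, the force, the opening and the grip force at its end, in the units of the state.
- ctrl.observe(): the state, without advancing time (a new reading comes with each control period).
- ctrl.snapshot(name): name is "scene" or "top" or "wrist"; returns a dict with "color" (400x640x3 uint8, blue, green, red), "K" (3x3 intrinsics, pixels), "T" (4x4, takes a point from camera to world coordinates). Camera axes: x right, y down, z forward; pixel columns grow to the right and rows downward; lengths in mm; the calibration is good to about 2 mm. A picture is of the moment at which its call begins. There is no depth.
- ctrl.job_done(): hands the job in; it is judged then, once.
Trained networks look in the newest picture that a camera, given by its name, has taken for a name from the list of things; names that differ only in an ending like _2 or _b are one class to them, and where a whole thing is asked for, a point or a joint stands for the part that bears it (a point fixed in the world has none). Each returns a list of dicts, best first, with "conf" (0 to 1); they miss things now and then, are a little off and sometimes report something else, mostly with a low value. They report only what shows in the picture. A call takes as long as a camera call.
- ctrl.look_for(camera, thing): "position" ([x, y, z] in mm, in the coordinates of the camera as it stood for that picture, good to about 4 mm: the middle of the surface that is visible of it).
The state is a dict: "time_s": time; "joints": joint angles; "qd": joint speeds; "joint_torque": joint torques, N m; "ee_pos": TCP position; "ee_rot": TCP orientation; "contact_force": force on the tool from outside, world axes, zero at the start; "moment": the same for the moment, N m; "width": opening from 0.0 (shut) to 1.0 (fully open); "grip_force": force on a finger pad.
Only numpy, scipy, OpenCV 4.12 (cv2) and the standard library are available. Lean on these libraries where they do the work, as an engineer would, in place of code of your own. Each camera call takes 0.05 s, during which the arm holds its last target. There are 200 camera calls.

## Working session

There is one attempt and no reset: what is moved stays moved. The work goes in short steps, Python scripts to look and compute and a shell command to move; the robot and the scene stay as the last step left them, time stands still between calls to the robot, and variables do not carry over. Pictures are saved under pics/ and viewed, at most 12 in all, crops included, and the job is handed in when it is done.

```bash
mkdir -p pics
cat > h.py <<'E'
import numpy as np, cv2
from rig import ctrl
from scipy.spatial.transform import Rotation as R
def rot(q): return R.from_quat([q[1],q[2],q[3],q[0]])
def find(cam,thing):
    return [(np.round((T:=S[cam]["T"])[:3,:3]@np.array(d["position"])+T[:3,3],1),round(d["conf"],2)) for d in ctrl.look_for(cam,thing)[:2]]
S={}
def snap(c): S[c]=ctrl.snapshot(c); return S[c]
E
python3 - <<'E'
from h import *
for c in ["scene","top"]:
    s=snap(c); cv2.imwrite(f"pics/{c}0.png",s["color"])
    for t in ["mill","panel_centre","wheel_centre","hinge_pin","grip_end","handle","pan","jar","brush","amber","beaker"]: print(c,t,find(c,t))
o=ctrl.observe(); print(o)
E
```

```text
scene mill [(array([738.7,  80.6, 174.8]), 0.68)]
scene panel_centre [(array([741.8,  86.9, 172.7]), 0.68)]
scene wheel_centre [(array([624. ,  38. , 163.4]), 0.84)]
scene hinge_pin [(array([626.8,  39.2, 163.5]), 0.92)]
scene grip_end [(array([613.3,  32.8, 177.3]), 0.49), (array([451.2,   5.8,  16.4]), 0.49)]
scene handle [(array([610.3,  30.5, 180.1]), 0.68)]
scene pan [(array([701.1, 214.9,  17.3]), 0.76)]
scene jar [(array([ 626.7, -150.8,   97.6]), 0.83)]
scene brush [(array([450.2,   5.3,  19.7]), 0.72)]
scene amber [(array([ 513.6, -389.1,   91.2]), 0.94)]
scene beaker [(array([480.2, 390.1,  64.3]), 0.55)]
top mill [(array([700.9,  24. , 180.1]), 0.76)]
top panel_centre [(array([703.7,  26.3, 175.9]), 0.83), (array([602. ,  26.2, 173. ]), 0.67)]
top wheel_centre [(array([620.6,  27.1, 162.2]), 0.81)]
top hinge_pin [(array([619.1,  34.7, 164.2]), 0.89), (array([605.6,  28.4, 175.3]), 0.35)]
top grip_end [(array([602. ,  27.2, 171.7]), 0.46)]
top handle [(array([606.4,  27.2, 173.2]), 0.7)]
top pan [(array([618.5,  32.3, 163.4]), 0.69), (array([710.2, 232.5,   6.4]), 0.59)]
to
[... 334 characters left out ...]
nts': array([-1.52008373e+00,  2.45104033e-01,  1.55777621e+00, -1.05228191e-05,
        1.33870625e+00, -1.74092620e-01]), 'qd': array([ 1.56852486e-03,  2.75401953e-03, -1.79377896e-03, -5.08144002e-05,
        1.27953874e-03, -1.92412306e-04]), 'joint_torque': array([ 5.73321031e-04, -4.15832341e+01, -3.14877105e+01,  6.86417171e-02,
        2.86500872e-02,  1.50564011e-05]), 'ee_pos': array([ 144.90449488, -633.66204207,  224.46547838]), 'ee_rot': array([ 2.76031850e-06,  9.93689339e-01,  1.12167273e-01, -5.30060220e-06]), 'contact_force': array([ 0.480851  , -0.04346923, -0.04933876]), 'moment': array([0.0079828 , 0.03647846, 0.00532303]), 'grip_force': 0.0, 'width': 0.9994678321965128}
```

View pics/scene0.png

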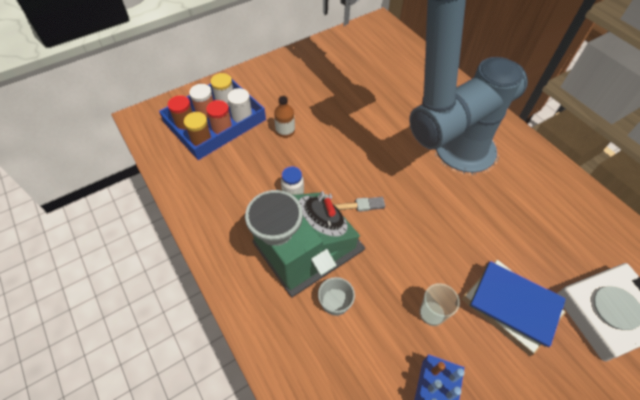

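View pics/top0.png

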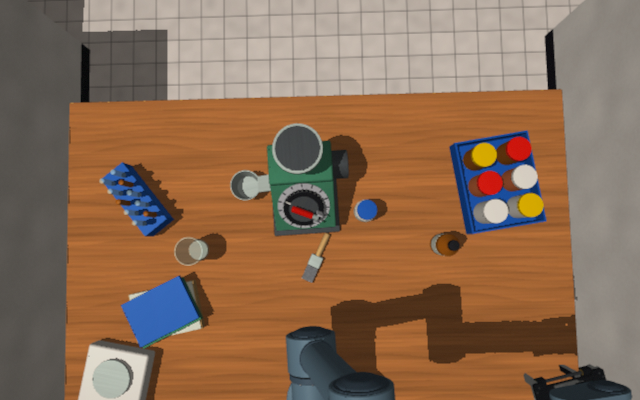

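The scene view shows the wheel at (325,212) and the hopper at (273,216). In the top view the hopper rim centre is about (297,148), the wheel centre about (303,208), and the red handle runs from (320,218) to (290,207), as described.

```bash
cat >> h.py <<'E'
def ray(s,px,z):
    d=s["T"][:3,:3]@np.linalg.solve(s["K"],[px[0],px[1],1]); o=s["T"][:3,3]
    return o+d*(z-o[2])/d[2]
def proj(s,P):
    p=(s["T"][:3,:3].T@(np.atleast_2d(P)-s["T"][:3,3]).T); p=s["K"]@p; return (p[:2]/p[2]).T
def axes(yaw):
    M=R.from_euler("z",yaw).as_matrix()
    return M, M@[.819,0,.574], M@[0,1,0.], M@[-.574,0,.819]   # M,u,l,n
def plan(pos,Rt,n,show=True,start=None):
    """rows (cm, rad) from present pose to target"""
    o=ctrl.observe(); p,R0=start or (o["ee_pos"],rot(o["ee_rot"]))
    rv=np.round((R0.inv()*Rt).as_rotvec()/n,3); d=(np.asarray(pos)-p)/n; out=[]
    c=R0
    for i in range(n):
        out.append(np.round(c.inv().apply(d)/10,2).tolist()); c=c*R.from_rotvec(rv)
    print("turn",rv.tolist())
    for i in range(0,n,5): print(str(out[i:i+5]).replace(" ",""))
E
python3 - <<'E'
from h import *
s=snap("top")
print("T",np.round(s["T"],3).tolist(),s["K"][0,0])
h=ray(s,(297,148),285); w=ray(s,(303,208),150); w2=ray(s,proj(s,find("top","wheel_centre")[0][0])[0],150)
print(h,w,w2)
yaw=np.arctan2(*(h-w)[[1,0]]); print(np.degrees(yaw))
cv2.imwrite("pics/tc.png",cv2.resize(s["color"][120:250,220:400],None,fx=4,fy=4,interpolation=cv2.INTER_CUBIC))
M,u,l,n=axes(yaw)
y=.866*u-.5*l; Rt=R.from_matrix(np.c_[np.cross(y,-n),y,-n])
plan(w+n*230,Rt,15)
E
```

```text
T [[-0.021, -0.998, 0.064, 543.22], [-1.0, 0.022, 0.02, -31.456], [-0.021, -0.063, -0.998, 1444.286], [0.0, 0.0, 0.0, 1.0]] 427.3227931890557
[778.15260643  38.04196863 285.        ] [620.9313745   31.23249829 150.        ] [622.97501121  29.16509032 150.        ]
2.4800099863631937
turn [-0.024, 0.034, -0.056]
[[3.22,-3.77,-0.76],[3.45,-3.57,-0.73],[3.67,-3.35,-0.7],[3.87,-3.12,-0.65],[4.06,-2.89,-0.58]]
[[4.23,-2.64,-0.51],[4.39,-2.39,-0.42],[4.53,-2.13,-0.33],[4.65,-1.87,-0.22],[4.75,-1.6,-0.1]]
[[4.84,-1.33,0.03],[4.9,-1.06,0.17],[4.94,-0.79,0.31],[4.97,-0.52,0.46],[4.97,-0.26,0.62]]
```

View pics/tc.png

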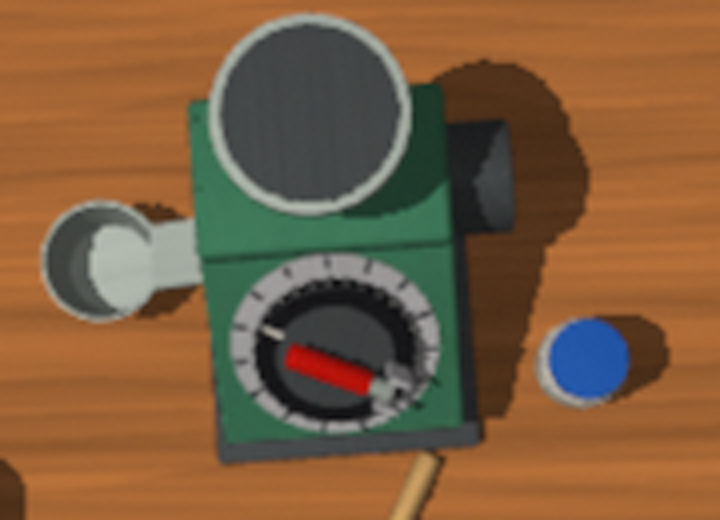

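The crop shows the rim centre at (310,113), the wheel at (336,348), the hinge at (393,385) and the white mark at (272,333). Yaw is about 2–4°.

```bash
T='[-0.024,0.034,-0.056]'
python3 -m inch '{"slide":[[3.22,-3.77,-0.76],[3.45,-3.57,-0.73],[3.67,-3.35,-0.7],[3.87,-3.12,-0.65],[4.06,-2.89,-0.58]],"turn":[[-0.024,0.034,-0.056],[-0.024,0.034,-0.056],[-0.024,0.034,-0.056],[-0.024,0.034,-0.056],[-0.024,0.034,-0.056]],"fingers":[1,1,1,1,1]}'
python3 -m inch '{"slide":[[4.23,-2.64,-0.51],[4.39,-2.39,-0.42],[4.53,-2.13,-0.33],[4.65,-1.87,-0.22],[4.75,-1.6,-0.1]],"turn":[[-0.024,0.034,-0.056],[-0.024,0.034,-0.056],[-0.024,0.034,-0.056],[-0.024,0.034,-0.056],[-0.024,0.034,-0.056]],"fingers":[1,1,1,1,1]}'
python3 -m inch '{"slide":[[4.84,-1.33,0.03],[4.9,-1.06,0.17],[4.94,-0.79,0.31],[4.97,-0.52,0.46],[4.97,-0.26,0.62]],"turn":[[-0.024,0.034,-0.056],[-0.024,0.034,-0.056],[-0.024,0.034,-0.056],[-0.024,0.034,-0.056],[-0.024,0.034,-0.056]],"fingers":[1,1,1,1,1]}'
python3 -m inch '{"slide":[[0,0,0],[0,0,0]],"turn":[[0,0,0],[0,0,0]],"fingers":[1,1]}'
python3 - <<'E'
from h import *
o=ctrl.observe();print(o["joints"])
s=snap("wrist"); cv2.imwrite("pics/w1.png",s["color"])
for t in ["wheel_centre","hinge_pin","grip_end","handle"]: print(t,find("wrist",t))
print(np.round(s["T"],3).tolist(),s["K"].tolist())
E
```

```text
time_s: 1.92
ee_pos: [260.4, -412.5, 262.8]
ee_rot: [0.05, 0.963, 0.25, 0.091]
contact_force: [0.7, -0.0, 0.6]
width: 1.003
grip_force: 0.0
time_s: 2.55
ee_pos: [374.8, -192.8, 301.0]
ee_rot: [0.099, 0.903, 0.379, 0.179]
contact_force: [0.6, 1.3, 0.4]
width: 0.999
grip_force: 0.0
time_s: 3.18
ee_pos: [489.6, 27.3, 339.3]
ee_rot: [0.144, 0.815, 0.497, 0.262]
contact_force: [0.3, 0.0, -0.5]
width: 0.998
grip_force: 0.0
time_s: 3.42
ee_pos: [488.9, 25.4, 338.3]
ee_rot: [0.143, 0.816, 0.496, 0.261]
contact_force: [-0.0, -0.2, 0.1]
width: 0.998
grip_force: 0.0
[-0.28081209 -0.63050596  2.18954928  0.21521236  1.01306674  0.13720533]
wheel_centre [(array([614.9,  33.9, 157.6]), 0.68)]
hinge_pin [(array([612.8,  38.5, 152.4]), 0.96)]
grip_end [(array([602.3,  30.4, 170.3]), 0.69), (array([614.8,  31.6, 158.6]), 0.23)]
handle [(array([607.7,  27.9, 171.8]), 0.93)]
[[0.734, -0.515, 0.443, 428.35], [-0.468, -0.856, -0.221, 92.579], [0.493, -0.045, -0.869, 492.959], [0.0, 0.0, 0.0, 1.0]] [[328.0564169651375, 0.0, 318.93606577898936], [0.0, 328.0564169651375, 197.34265001529394], [0.0, 0.0, 1.0]]
```

View pics/w1.png

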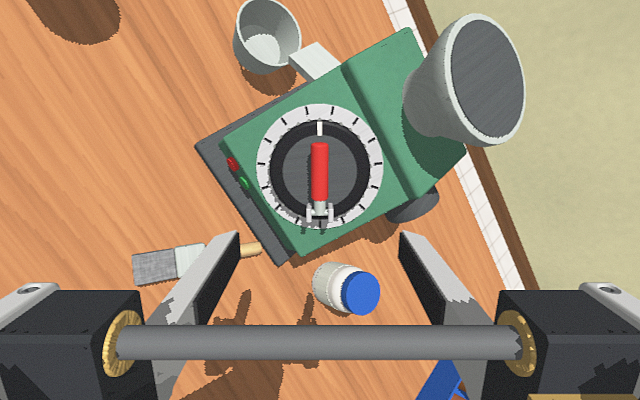

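The wrist view shows the wheel disc centred at (320.5,170.5), the mark at (320,128), the hinge at (320,213), the grip end at (320,143) and the hopper rim centre at about (484,80). The image column axis is aligned with the handle.

Run:
```python
from h import *
from scipy.optimize import least_squares
w=snap("wrist"); t=snap("top")
C=np.array([-60.3,0,149.7])
def pts(p):
    M,u,l,n=axes(p[2]); o=np.array([p[0],p[1],0]); m=lambda v:M@v+o
    c=m(C); f=np.radians(240); er=np.cos(f)*u+np.sin(f)*l
    return c, c+45*er+18*n, m(np.array([100,0,285.])), c-55*er, er, n
def res(p):
    c,h,rim,mk,_,_=pts(p)
    return np.r_[(proj(w,[c,rim,mk])-[[320.5,170.5],[484,80],[320,128]]).ravel(), (proj(t,[c,rim])-[[304,207],[297.5,148.25]]).ravel()*2]
f=least_squares(res,[680,28,.05]); print(f.x,np.degrees(f.x[2]),np.round(f.fun,1))
c,h,rim,mk,er,n=pts(f.x); print("centre",c,"hinge",h,proj(w,h),"er",er,"n",n)
for a in [0,.1,.2,.35]: print(a,proj(w,h+83*(-np.cos(a)*er+np.sin(a)*n)), proj(t,h+83*(-np.cos(a)*er+np.sin(a)*n)))
np.save("mill.npy",f.x)
# red blob extents
for nme,s in (("w",w),("t",t)):
    b=s["color"].astype(int); m=((b[...,2]>130)&(b[...,1]<70)&(b[...,0]<70)).astype(np.uint8)
    k,_,st,ce=cv2.connectedComponentsWithStats(m); 
    for i in range(1,k):
        if st[i][4]>60: print(nme,st[i],ce[i])
```

```text
[6.80008163e+02 3.18993468e+01 5.63110626e-02] 3.2263862275821533 [-1.2  2.7  4.7 -1.2 -1.2 -1.2 -0.2  2.7 -0.6 -1.7]
centre [619.80374171  28.50558396 149.7       ] hinge [593.28317382 -12.0224103  151.527     ] [[319.76961014 213.24232288]] er [-0.36010988 -0.88769991 -0.287     ] n [-0.57309018 -0.03230547  0.819     ]
0 [[318.97787177 143.54939595]] [[292.36235079 206.97309957]]
0.1 [[318.97612129 144.90288163]] [[292.43800706 208.48018036]]
0.2 [[318.98310022 147.07339748]] [[292.77089182 210.08872652]]
0.35 [[319.01093631 151.9097795 ]] [[293.75282396 212.65691207]]
w [310 141  18  59 799] [318.28035044 171.00876095]
w [226 157  11  14  79] [231.37974684 162.94936709]
t [507 137  25  24 472] [518.63983051 148.38135593]
t [476 171  27  24 476] [489.51470588 182.45588235]
t [291 207  22  12 120] [301.525 212.225]
```

```bash
cat >> h.py <<'E'
def geo(phi=240):
    x,y,yaw=np.load("mill.npy"); M,u,l,n=axes(yaw); c=M@[-60.3,0,149.7]+[x,y,0]
    f=np.radians(phi); er=np.cos(f)*u+np.sin(f)*l; return c,c+45*er+18*n,er,n,u,l
def tool(y,n): return R.from_matrix(np.c_[np.cross(y,-n),y,-n])
E
python3 - <<'E'
from h import *
c,h,er,n,u,l=geo(); y=np.cross(er,n); y*=np.sign(y@u)
Rt=tool(y,n); g=h-64*er+6*n
plan(g+50*n,Rt,3); print("then",50)
o=ctrl.observe();
E
```

```text
turn [-0.0, 0.003, -0.004]
[[0.56,0.02,5.18],[0.55,0.02,5.18],[0.53,0.02,5.19]]
then 50
```

```bash
python3 -m inch '{"slide":[[0.56,0.02,5.18],[0.55,0.02,5.18],[0.53,0.02,5.19],[0,0,0]],"turn":[[0,0.003,-0.004],[0,0.003,-0.004],[0,0.003,-0.004],[0,0,0]],"fingers":[0,0,0,0]}' 20
python3 - <<'E'
from h import *
c,h,er,n,u,l=geo(); y=np.cross(er,n); y*=np.sign(y@u)
plan(h-64*er+6*n,tool(y,n),1); print(ctrl.observe()["joints"])
s=snap("wrist"); cv2.imwrite("pics/w2.png",s["color"]); print(find("wrist","hinge_pin"),find("wrist","grip_end"),find("wrist","wheel_centre"),c,h)
print(proj(s,[c,h,h-83*er,h-64*er]))
E
```

```text
time_s: 4.28
ee_pos: [582.6, 44.3, 209.5]
ee_rot: [0.139, 0.813, 0.502, 0.26]
contact_force: [-0.0, -0.1, 1.1]
width: 0.612
grip_force: 0.0
turn [-0.012, 0.004, 0.001]
[[0.14,0.55,4.57]]
[-0.17969742 -0.21221857  2.13613747  0.22579746  0.6446059   0.14443837]
[(array([614.4,  41.4, 155.4]), 0.87), (array([694.2,  60.4, 184.7]), 0.62)] [(array([605.1,  32.8, 170.9]), 0.6)] [(array([614.9,  39.1, 160. ]), 0.85)] [619.80374171  28.50558396 149.7       ] [593.28317382 -12.0224103  151.527     ]
[[326.17269503 238.17154696]
 [325.95135698 304.02276675]
 [326.82365145 196.47279833]
 [326.60807699 223.05215519]]
```

View pics/w2.png

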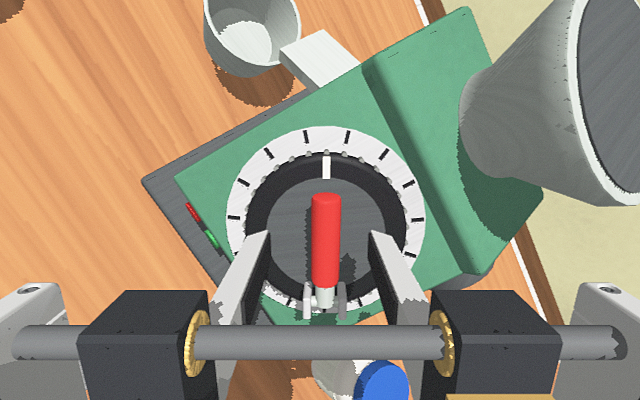

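The handle is red from (325,195) to (325,285), centred between the fingers. The model's projections match within about 2 px.

```bash
python3 -m inch '{"slide":[[0,0,0]],"turn":[[0,0,0]],"fingers":[0]}' 20
python3 - <<'E'
from h import *
c,h,er,n,u,l=geo(); y=np.cross(er,n); y*=np.sign(y@u)
plan(h-64*er+6*n,tool(y,n),1)
s=snap("wrist");b=s["color"].astype(int); m=((b[...,2]>130)&(b[...,1]<70)&(b[...,0]<70)).astype(np.uint8)
k,_,st,ce=cv2.connectedComponentsWithStats(m); i=1+st[1:,4].argmax(); print(st[i],ce[i],proj(s,[h-83*er,h-17*er,c]))
E
```

```text
time_s: 4.6
ee_pos: [584.7, 43.7, 218.6]
ee_rot: [0.144, 0.811, 0.501, 0.266]
contact_force: [-0.3, 0.3, 0.5]
width: 0.502
grip_force: 0.0
turn [0.003, -0.001, 0.003]
[[-0.17,-0.16,5.21]]
[ 301  195   29   91 1048] [312.72614504 239.6860687 ] [[316.26551301 198.23976251]
 [316.21912191 283.05186359]
 [316.3550468  238.78765903]]
```

```bash
python3 -m inch '{"slide":[[-0.1,-0.1,2.6],[-0.1,0,1.6],[0,0,1.0],[0,0,0]],"turn":[[0,0,0],[0,0,0],[0,0,0],[0,0,0]],"fingers":[0,0,0,0]}' 20
python3 - <<'E'
from h import *
c,h,er,n,u,l=geo(); y=np.cross(er,n); y*=np.sign(y@u)
plan(h-64*er+6*n,tool(y,n),1)
E
python3 -m inch '{"slide":[[0,0,0],[0,0,0],[0,0,0],[0,0,0],[0,0,0]],"turn":[[0,0,0],[0,0,0],[0,0,0],[0,0,0],[0,0,0]],"fingers":[-1,-1,-1,-1,-1]}' 20
python3 - <<'E'
from h import *
c,h,er,n,u,l=geo(); y=np.cross(er,n); y*=np.sign(y@u)
plan(h-64*er+6*n,tool(y,n),1)
Rt=rot(ctrl.observe()["ee_rot"]); p0=h-64*er+6*n
print("er,n in tool",Rt.inv().apply(er),Rt.inv().apply(n))
L=64;a0=.05; pr=None
for a in np.linspace(a0,np.pi/2+.1,16):
    q=h+L*(-np.cos(a)*er+np.sin(a)*n)
    if pr is not None: print(np.round(Rt.inv().apply(q-pr)/10,2))
    pr=q
E
```

```text
time_s: 5.15
ee_pos: [612.5, 44.5, 172.1]
ee_rot: [0.143, 0.812, 0.501, 0.264]
contact_force: [-0.4, 1.4, -0.4]
width: 0.498
grip_force: 0.0
turn [-0.002, 0.0, 0.003]
[[0.1,0.16,-0.19]]
time_s: 5.78
ee_pos: [612.7, 44.4, 172.5]
ee_rot: [0.143, 0.811, 0.501, 0.264]
contact_force: [0.4, 0.3, 1.8]
width: 0.204
grip_force: 20.0
turn [-0.001, -0.0, 0.003]
[[0.09,0.12,-0.18]]
er,n in tool [-1.00002542e+00 -2.89848086e-03 -1.30600922e-04] [ 1.32962818e-04 -8.10716047e-04 -1.00011816e+00]
[-0.07 -0.   -0.69]
[-0.15 -0.   -0.68]
[-0.22 -0.   -0.66]
[-0.29 -0.   -0.63]
[-0.35 -0.   -0.59]
[-0.42 -0.   -0.55]
[-0.47 -0.   -0.5 ]
[-0.52 -0.   -0.45]
[-0.57 -0.   -0.39]
[-0.61 -0.   -0.33]
[-0.64 -0.   -0.26]
[-0.66 -0.   -0.19]
[-0.68 -0.   -0.12]
[-0.69 -0.   -0.04]
[-0.69 -0.    0.03]
```

```bash
python3 -m inch '{"slide":[[-0.07,0,-0.69],[-0.15,0,-0.68],[-0.22,0,-0.66],[-0.29,0,-0.63],[-0.35,0,-0.59]],"turn":[[0,0,0],[0,0,0],[0,0,0],[0,0,0],[0,0,0]],"fingers":[-1,-1,-1,-1,-1]}' 20
python3 -m inch '{"slide":[[-0.42,0,-0.55],[-0.47,0,-0.5],[-0.52,0,-0.45],[-0.57,0,-0.39],[-0.61,0,-0.33]],"turn":[[0,0,0],[0,0,0],[0,0,0],[0,0,0],[0,0,0]],"fingers":[-1,-1,-1,-1,-1]}' 20
python3 -m inch '{"slide":[[-0.64,0,-0.26],[-0.66,0,-0.19],[-0.68,0,-0.12],[-0.69,0,-0.04],[-0.69,0,0.03]],"turn":[[0,0,0],[0,0,0],[0,0,0],[0,0,0],[0,0,0]],"fingers":[-1,-1,-1,-1,-1]}' 20
python3 -m inch '{"slide":[[0,0,0],[0,0,0]],"turn":[[0,0,0],[0,0,0]],"fingers":[-1,-1]}' 20
python3 - <<'E'
from h import *
c,h,er,n,u,l=geo(); o=ctrl.observe(); q=o["ee_pos"]-h; print("rel hinge er,n,t",q@er,q@n,q@np.cross(er,n),o["contact_force"]@er,o["contact_force"]@n,o["joints"])
s=snap("wrist"); cv2.imwrite("pics/w3.png",s["color"])
E
```

```text
time_s: 6.4
ee_pos: [589.7, 33.6, 195.8]
ee_rot: [0.143, 0.812, 0.501, 0.264]
contact_force: [4.7, -0.6, -3.6]
width: 0.206
grip_force: 20.0
time_s: 7.02
ee_pos: [567.7, 10.1, 206.6]
ee_rot: [0.142, 0.812, 0.501, 0.264]
contact_force: [4.0, 1.9, -1.8]
width: 0.205
grip_force: 20.0
time_s: 7.65
ee_pos: [552.4, -20.7, 201.6]
ee_rot: [0.143, 0.811, 0.502, 0.264]
contact_force: [-2.0, -0.9, 0.0]
width: 0.11
grip_force: 4.5
time_s: 7.9
ee_pos: [552.4, -20.6, 200.9]
ee_rot: [0.143, 0.812, 0.501, 0.263]
contact_force: [-0.2, -1.3, -0.2]
width: 0.008
grip_force: 1.0
rel hinge er,n,t 8.161287870198246 64.16790868376954 1.6251787463367628 1.310035108783445 0.002315466166795148 [-0.35372813 -0.29417309  2.22079474  0.37040586  0.68013038 -0.11490551]
```

View pics/w3.png

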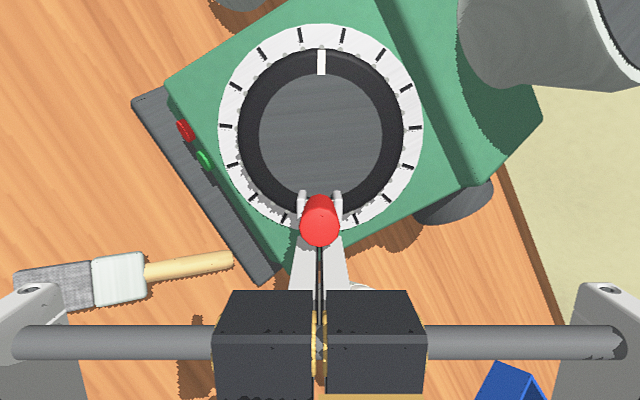

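The wheel has not turned (mark at (321,62)). The handle is nearly upright, with its end at about (320,230), but the pads slid off its outer side.

```bash
python3 - <<'E'
from h import *
c,h,er,n,u,l=geo(); s=snap("wrist")
b=s["color"].astype(int); m=((b[...,2]>130)&(b[...,1]<100)&(b[...,0]<100)).astype(np.uint8)
k,_,st,ce=cv2.connectedComponentsWithStats(m); i=1+st[1:,4].argmax(); print(st[i],ce[i],proj(s,[c,h]))
for a in [1.1,1.2,1.3,1.4,1.5,1.57]: 
  d=-np.cos(a)*er+np.sin(a)*n; e=np.cross(d,np.cross(er,n)); print(a,proj(s,[h+83*d,h+83*d+10*e,h+83*d-10*e]).round(1).tolist())
E
python3 -m inch '{"slide":[[0,0,0],[0,0,0],[0,0,0],[0,0,0]],"turn":[[0,0,0],[0,0,0],[0,0,0],[0,0,0]],"fingers":[0,0,0,0]}' 20
```

```text
[ 299  194   41   53 1485] [318.63771044 221.7037037 ] [[321.17702885 142.2136786 ]
 [321.01048841 208.28316489]]
1.1 [[322.0, 180.8], [321.9, 201.8], [322.0, 160.3]]
1.2 [[321.9, 198.3], [321.9, 219.8], [322.0, 177.0]]
1.3 [[321.9, 216.1], [321.8, 237.6], [321.9, 194.6]]
1.4 [[321.8, 233.8], [321.7, 254.7], [321.9, 212.6]]
1.5 [[321.7, 250.9], [321.7, 270.7], [321.8, 230.6]]
1.57 [[321.7, 262.3], [321.6, 281.1], [321.8, 242.9]]
time_s: 8.5
ee_pos: [552.8, -19.9, 201.7]
ee_rot: [0.143, 0.812, 0.501, 0.264]
contact_force: [0.0, -0.1, 0.7]
width: 0.393
grip_force: 0.0
```

```bash
cat >> h.py <<'E'
def fitwheel(s,c,u,l,phi_skip,show=True):
    """ellipse of the black disc's edge -> shift of centre in the face plane (mm)"""
    g=cv2.cvtColor(s["color"],cv2.COLOR_BGR2GRAY).astype(float); A=[];b=[]
    for f in np.radians(np.arange(0,360,4)):
        if abs((np.degrees(f)-phi_skip+180)%360-180)<50: continue
        r=np.arange(50,76,.25); e=np.cos(f)*u+np.sin(f)*l; P=proj(s,c+r[:,None]*e)
        if P.min()<2 or P[:,0].max()>637 or P[:,1].max()>290: continue
        v=cv2.remap(g.astype(np.float32),P[None,:,0].astype(np.float32),P[None,:,1].astype(np.float32),1)[0]
        j=np.argmax(np.convolve(v,np.r_[np.ones(8),-np.ones(8)],"valid"))+8
        A.append([np.cos(f),np.sin(f),1]);b.append(r[j])
    A=np.array(A);b=np.array(b); k=np.ones(len(b),bool)
    for _ in range(4):
        x=np.linalg.lstsq(A[k],b[k],rcond=None)[0]; k=abs(A@x-b)<2.5
    return x,k.sum(),(A@x-b)[k].std()
E
python3 - <<'E'
from h import *
c,h,er,n,u,l=geo(); s=snap("wrist")
x,k,sd=fitwheel(s,c,u,l,240); print(x,k,sd,"er comp",(x[0]*u+x[1]*l)@er)
x2,k,sd=fitwheel(s,c+x[0]*u+x[1]*l,u,l,240); print(x2,k,sd)
for z in (-6,6):
  print(z,fitwheel(s,c+x[0]*u+x[1]*l+z*n,u,l,240))
o=ctrl.observe(); print(np.round(s["T"],2).tolist())
E
```

```text
[ 0.52004457  2.79340017 60.83372323] 65 0.3473450596836568 er comp -2.6792394181307517
[ 3.14860462e-02 -2.49082532e-02  6.08167479e+01] 57 0.33470957096427784
-6 (array([-0.23382948, -0.53487557, 62.28851256]), np.int64(62), np.float64(0.32398758076261475))
6 (array([ 0.32166964,  0.5595073 , 59.34673667]), np.int64(59), np.float64(0.3364835955558716))
[[0.74, -0.5, 0.45, 490.41], [-0.46, -0.86, -0.21, 46.4], [0.5, -0.05, -0.87, 355.96], [0.0, 0.0, 0.0, 1.0]]
```

Run:
```python
from h import *
m=np.load("mill.npy"); m[0]+=.3; m[1]+=2.6; np.save("mill.npy",m)
c,h,er,n,u,l=geo(); y=np.cross(er,n); y*=np.sign(y@u); a=1.35
plan(h+63*(-np.cos(a)*er+np.sin(a)*n),tool(y,n),2); print(c)
```

```text
turn [-0.001, 0.0, 0.002]
[[1.17,0.02,0.16],[1.17,0.02,0.16]]
[620.10374171  31.10558396 149.7       ]
```

```bash
python3 -m inch '{"slide":[[1.1,0,0.2],[1.1,0,0.2],[0,0,0],[0,0,0],[0,0,0]],"turn":[[0,0,0],[0,0,0],[0,0,0],[0,0,0],[0,0,0]],"fingers":[0,0,0,-1,-1]}' 30
python3 -m inch '{"slide":[[0,0,0],[0,0,0],[-0.4,0,0],[-0.4,0,0],[-0.4,0,0]],"turn":[[0,0,0],[0,0,0],[0,0,0],[0,0,0],[0,0,0]],"fingers":[-1,-1,-1,-1,-1]}' 30
python3 -m inch '{"slide":[[-0.3,0,0],[-0.2,0,0],[0,0,0]],"turn":[[0,0,0],[0,0,0],[0,0,0]],"fingers":[-1,-1,-1]}' 30
python3 - <<'E'
from h import *
c,h,er,n,u,l=geo(); o=ctrl.observe(); q=o["ee_pos"]-h; print("rel hinge er,n,t",q@er,q@n,q@np.cross(er,n),o["contact_force"]@er,o["contact_force"]@n,o["joints"])
s=snap("wrist"); cv2.imwrite("pics/w4.png",s["color"])
b=s["color"].astype(int); m=((b[...,2]>130)&(b[...,1]<100)&(b[...,0]<100)).astype(np.uint8)
k,_,st,ce=cv2.connectedComponentsWithStats(m); i=1+st[1:,4].argmax(); print(st[i],ce[i],proj(s,[c,h]))
for a in [1.2,1.3,1.4,1.5,1.57]: 
  d=-np.cos(a)*er+np.sin(a)*n; e=np.cross(d,np.cross(er,n)); print(a,proj(s,[h+83*d,h+83*d+10*e,h+83*d-10*e]).round(1).tolist())
E
```

```text
time_s: 9.18
ee_pos: [562.7, -0.6, 204.4]
ee_rot: [0.143, 0.812, 0.501, 0.264]
contact_force: [-0.7, 0.0, 0.2]
width: 0.324
grip_force: 0.0
time_s: 9.8
ee_pos: [559.1, -9.5, 202.3]
ee_rot: [0.142, 0.811, 0.501, 0.266]
contact_force: [-1.0, 8.4, 4.4]
width: 0.208
grip_force: 30.0
time_s: 10.18
ee_pos: [557.2, -14.2, 200.8]
ee_rot: [0.142, 0.811, 0.501, 0.266]
contact_force: [-1.2, 7.3, 4.1]
width: 0.204
grip_force: 30.0
rel hinge er,n,t 3.1370398866368183 61.34957452719145 0.07450795889582437 -7.1745640804388415 3.816684132429315 [-0.33711969 -0.2813241   2.21198775  0.36792821  0.67080669 -0.09903697]
[ 299  212   41   76 2416] [318.51490066 250.9375    ] [[318.91316398 149.76179535]
 [318.79331178 216.2797477 ]]
1.2 [[318.5, 209.7], [318.5, 231.5], [318.5, 188.2]]
1.3 [[318.5, 227.8], [318.4, 249.5], [318.5, 206.1]]
1.4 [[318.4, 245.6], [318.4, 266.6], [318.5, 224.3]]
1.5 [[318.4, 262.8], [318.4, 282.6], [318.4, 242.4]]
1.57 [[318.4, 274.2], [318.4, 293.0], [318.4, 254.7]]
```

View pics/w4.png

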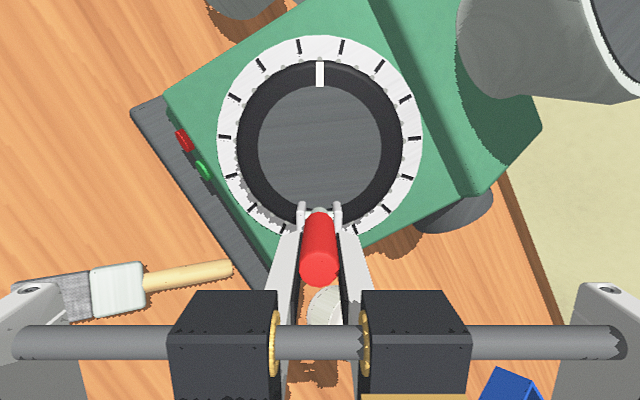

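The handle stands out at its stop (end at (319,268), with an 8 N reaction), and the wheel is still at its start. Next I work out the crank arc: 24 rows of 5°, slightly outward, with the tool turning −60°.

Run:
```python
from h import *
c,h,er,n,u,l=geo(); o=ctrl.observe(); R0=rot(o["ee_rot"]); p=o["ee_pos"]; r=48
d=(p-c); print("phi now",np.degrees(np.arctan2(d@l,d@u))%360, np.hypot(d@l,d@u), d@n)
P=lambda f: r*(np.cos(np.radians(f))*u+np.sin(np.radians(f))*l)
for i in range(24):
    c0=R0*R.from_rotvec([0,0,-.0436*i]); v=c0.inv().apply(P(240-5*(i+1))-P(240-5*i))/10
    print("[%.2f,%.2f,%.2f]"%tuple(v),end="," if (i+1)%5 else "\n")
```

```text
phi now 239.94111657344286 48.12867649174521 79.35348967488075
[0.02,-0.42,0.00],[0.07,-0.41,0.00],[0.13,-0.40,0.00],[0.18,-0.38,0.00],[0.23,-0.35,0.00]
[0.27,-0.32,0.00],[0.31,-0.28,0.00],[0.34,-0.24,0.00],[0.37,-0.19,0.00],[0.39,-0.14,0.00]
[0.41,-0.09,0.00],[0.42,-0.04,0.00],[0.42,0.02,0.00],[0.41,0.07,0.00],[0.40,0.13,0.00]
[0.38,0.18,0.00],[0.35,0.23,0.00],[0.32,0.27,0.00],[0.28,0.31,0.00],[0.24,0.34,0.00]
[0.19,0.37,0.00],[0.14,0.39,0.00],[0.09,0.41,0.00],[0.04,0.42,0.00],
```

```bash
python3 -m inch '{"slide":[[0.02,-0.42,0],[0.07,-0.41,0],[0.13,-0.40,0],[0.18,-0.38,0],[0.23,-0.35,0]],"turn":[[0,0,-0.0436],[0,0,-0.0436],[0,0,-0.0436],[0,0,-0.0436],[0,0,-0.0436]],"fingers":[-1,-1,-1,-1,-1]}' 35
python3 -m inch '{"slide":[[0.27,-0.32,0],[0.31,-0.28,0],[0.34,-0.24,0],[0.37,-0.19,0],[0.39,-0.14,0]],"turn":[[0,0,-0.0436],[0,0,-0.0436],[0,0,-0.0436],[0,0,-0.0436],[0,0,-0.0436]],"fingers":[-1,-1,-1,-1,-1]}'
python3 - <<'E'
from h import *
c,h,er,n,u,l=geo(); o=ctrl.observe(); p=o["ee_pos"]
d=(p-c); f=np.degrees(np.arctan2(d@l,d@u))%360; c,h,er,n,u,l=geo(f)
F=o["contact_force"]; print("phi",f, np.hypot(d@l,d@u), d@n,"F er,t,n",F@er,F@np.cross(n,er),F@n,o["joints"],o["width"])
E
```

```text
time_s: 10.85
ee_pos: [544.9, -1.7, 192.8]
ee_rot: [0.172, 0.751, 0.586, 0.249]
contact_force: [8.6, 0.0, -2.2]
width: 0.204
grip_force: 35.0
time_s: 11.48
ee_pos: [538.1, 15.9, 188.8]
ee_rot: [0.2, 0.683, 0.664, 0.229]
contact_force: [10.4, -2.7, -3.0]
width: 0.21
grip_force: 35.0
phi 193.05807031463084 46.57373789839064 79.49537255902895 F er,t,n -5.734659443318629 4.663836060023842 -8.278139440266248 [-0.27446413 -0.32661708  2.2714317   0.32129592  0.6301457  -0.45182375] 0.20993638848813617
```

Tracking well; the handle is still pressed outward. Next 14 rows.

```bash
python3 -m inch '{"slide":[[0.41,-0.09,0],[0.42,-0.04,0],[0.42,0.02,0],[0.41,0.07,0],[0.40,0.13,0]],"turn":[[0,0,-0.0436],[0,0,-0.0436],[0,0,-0.0436],[0,0,-0.0436],[0,0,-0.0436]],"fingers":[-1,-1,-1,-1,-1]}'
python3 -m inch '{"slide":[[0.38,0.18,0],[0.35,0.23,0],[0.32,0.27,0],[0.28,0.31,0],[0.24,0.34,0]],"turn":[[0,0,-0.0436],[0,0,-0.0436],[0,0,-0.0436],[0,0,-0.0436],[0,0,-0.0436]],"fingers":[-1,-1,-1,-1,-1]}'
cat > st.py <<'E'
from h import *
c,h,er,n,u,l=geo(); o=ctrl.observe(); p=o["ee_pos"]
d=(p-c); f=np.degrees(np.arctan2(d@l,d@u))%360; c,h,er,n,u,l=geo(f)
F=o["contact_force"]; print("phi",f, np.hypot(d@l,d@u), d@n,"F er,t,n",F@er,F@np.cross(n,er),F@n,o["joints"],o["width"])
E
python3 st.py
```

```text
time_s: 12.1
ee_pos: [538.2, 35.9, 189.6]
ee_rot: [0.225, 0.607, 0.734, 0.205]
contact_force: [12.7, -6.4, -5.6]
width: 0.205
grip_force: 35.0
time_s: 12.72
ee_pos: [545.2, 53.8, 195.1]
ee_rot: [0.246, 0.523, 0.796, 0.179]
contact_force: [12.0, -11.0, -4.4]
width: 0.205
grip_force: 35.0
phi 141.7864994953047 43.505314358404945 79.3432209222867 F er,t,n -12.510006077566167 4.9789850110377465 -10.131085027507135 [-0.169751   -0.30642893  2.24443852  0.22023848  0.60779019 -0.72061373] 0.20543855299592248
```

```bash
python3 -m inch '{"slide":[[0.19,0.37,0],[0.14,0.39,0],[0.09,0.41,0],[0.04,0.42,0],[0,0,0]],"turn":[[0,0,-0.0436],[0,0,-0.0436],[0,0,-0.0436],[0,0,-0.0436],[0,0,0]],"fingers":[-1,-1,-1,-1,-1]}'
python3 st.py
python3 - <<'E'
from h import *
c,h,er,n,u,l=geo(120); s=snap("wrist"); cv2.imwrite("pics/w5.png",s["color"])
print(fitwheel(s,c,u,l,120)); print(proj(s,[c,c-45*er,c-61*er,h]))
E
```

```text
time_s: 13.35
ee_pos: [555.0, 64.8, 202.2]
ee_rot: [0.261, 0.452, 0.839, 0.157]
contact_force: [12.4, -10.4, -4.1]
width: 0.207
grip_force: 35.0
phi 119.96518792141691 43.10810735306428 79.26121805643537 F er,t,n -13.306629940895812 -0.8044514329264845 -10.114132319889192 [-0.13766251 -0.28296842  2.21232403  0.18673516  0.61061107 -0.83935336] 0.20713807562186756
(array([-1.16285239,  1.80391404, 60.95763415]), np.int64(29), np.float64(0.5077576737372135))
[[318.36625342 261.75500195]
 [318.22729795 309.86081934]
 [318.18093737 325.91066492]
 [318.58793486 216.76648239]]
```

View pics/w5.png

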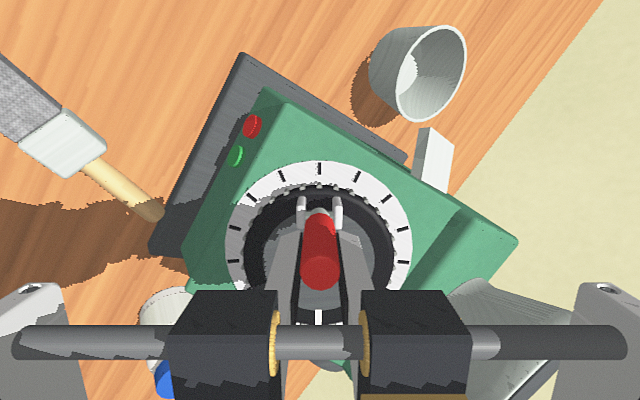

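The wheel is at five clicks: the mark is at (320,318), straight opposite the hinge, the angle is 120.0° and tangential force is near zero. The handle is still out. Hold briefly, then fold.

```bash
python3 -m inch '{"slide":[[0,0,0],[0,0,0],[0,0,0],[-0.2,0,0],[-0.2,0,0]],"turn":[[0,0,0],[0,0,0],[0,0,0],[0,0,0],[0,0,0]],"fingers":[-1,-1,-1,-1,-1]}' 25
python3 st.py
python3 -m inch '{"slide":[[-0.61,0,0.03],[-0.6,0,0.09],[-0.59,0,0.15],[-0.57,0,0.21],[-0.55,0,0.27]],"turn":[[0,0,0],[0,0,0],[0,0,0],[0,0,0],[0,0,0]],"fingers":[-1,-1,-1,-1,-1]}' 25
python3 st.py
python3 -m inch '{"slide":[[-0.52,0,0.32],[-0.48,0,0.37],[-0.44,0,0.42],[-0.4,0,0.46],[-0.36,0,0.5]],"turn":[[0,0,0],[0,0,0],[0,0,0],[0,0,0],[0,0,0]],"fingers":[-1,-1,-1,-1,-1]}' 25
python3 st.py
```

```text
time_s: 14.02
ee_pos: [555.2, 63.4, 202.2]
ee_rot: [0.257, 0.453, 0.839, 0.158]
contact_force: [2.5, 0.9, 0.6]
width: 0.209
grip_force: 25.0
phi 120.89334440726586 41.85849454142761 79.16050167832334 F er,t,n -0.561978009035126 -2.483802200795469 -0.9463590485711213 [-0.14393818 -0.28130612  2.209747    0.19811171  0.61872281 -0.85121678] 0.2093555864504608
time_s: 14.65
ee_pos: [572.4, 39.2, 204.1]
ee_rot: [0.257, 0.452, 0.84, 0.157]
contact_force: [-0.7, -1.0, 0.4]
width: 0.035
grip_force: 0.6
phi 124.53251364000437 13.008021376202965 71.60372804497274 F er,t,n -0.5743301561308364 0.9046051830519928 0.7437057519683642 [-0.19608663 -0.23987001  2.17288958  0.24642611  0.62647269 -0.93526563] 0.03488447010929898
time_s: 15.28
ee_pos: [593.8, 21.9, 192.2]
ee_rot: [0.256, 0.453, 0.84, 0.157]
contact_force: [-0.6, -0.5, -0.0]
width: 0.005
grip_force: 0.0
phi 287.81346927251667 8.09034749902264 50.125431181828276 F er,t,n 0.23541131400467294 -0.6326931226260252 0.35181477498237274 [-0.22599385 -0.16342733  2.13230431  0.28702528  0.60150349 -0.99788756] 0.005103398783673388
```

Run:
```python
from h import *
c,h,er,n,u,l=geo(120); s=snap("wrist"); cv2.imwrite("pics/w6.png",s["color"])
x=fitwheel(s,c,u,l,120); print(x)
for c2 in (c,c+1.8*l-1.2*u):
  h=c2+45*er+18*n; print(proj(s,[c2,h]).tolist())
  for a in [.7,.9,1.1,1.2,1.3,1.4,1.5]:
    d=-np.cos(a)*er+np.sin(a)*n; print(a,proj(s,[h+83*d]).round(1).tolist())
```

```text
(array([-0.56783855,  0.67554762, 60.83488199]), np.int64(38), np.float64(0.21050272153296684))
[[321.5341995218703, 214.61479128683592], [322.0510396146375, 151.9439226074278]]
0.7 [[322.5, 299.2]]
0.9 [[322.9, 290.5]]
1.1 [[323.3, 272.1]]
1.2 [[323.5, 258.7]]
1.3 [[323.7, 242.6]]
1.4 [[323.9, 223.8]]
1.5 [[324.1, 202.6]]
[[321.3399707792643, 211.5857861014909], [321.8283174237996, 148.25105570364562]]
0.7 [[322.2, 295.2]]
0.9 [[322.6, 286.2]]
1.1 [[323.0, 267.2]]
1.2 [[323.2, 253.6]]
1.3 [[323.4, 237.2]]
1.4 [[323.6, 218.1]]
1.5 [[323.7, 196.7]]
```

View pics/w6.png

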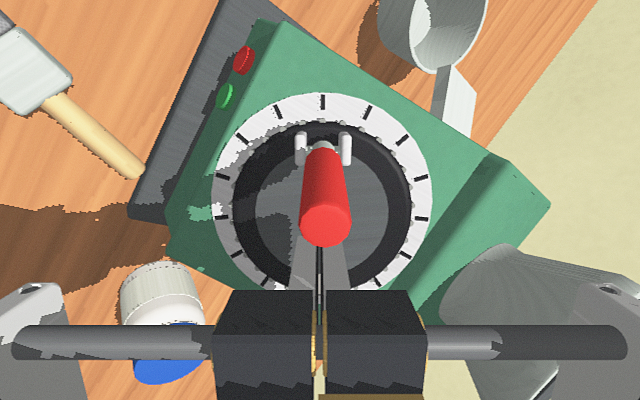

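The handle is still leaning at about 1.37 rad (end at (325,225)), and the wheel is unmoved. The closed fingers are on its inner side, so I'll lift over it and push it down from the outside.

```bash
python3 -m inch '{"slide":[[0,0,-4],[0,0,-4],[3.5,0,0],[3.9,0,0],[0,0,0]],"turn":[[0,0,0],[0,0,0],[0,0,0],[0,0,0],[0,0,0]],"fingers":[-1,-1,-1,-1,-1]}' 25
python3 -m inch '{"slide":[[0,0,0]],"turn":[[0,0,0]],"fingers":[-1]}' 25
python3 - <<'E'
from h import *
c,h,er,n,u,l=geo(120); h=h+.8*er; y=np.cross(er,n); y*=np.sign(rot(ctrl.observe()["ee_rot"]).apply([0,1,0])@y); Rt=tool(y,n)
print(ctrl.observe()["joints"])
def tcp(a,L=66): return h+(-L*np.cos(a)+10*np.sin(a)+8)*er+(L*np.sin(a)+10*np.cos(a)+19)*n
plan(tcp(1.5)+8*er,Rt,1); pr=tcp(1.5)+8*er
for a in np.arange(1.5,-.11,-.1):
    q=tcp(a); v=Rt.inv().apply(q-pr)/10; print("%.1f [%.2f,%.2f,%.2f]"%(a,*v)); pr=q
E
```

```text
time_s: 15.95
ee_pos: [512.5, 83.4, 235.6]
ee_rot: [0.255, 0.451, 0.841, 0.157]
contact_force: [0.3, -0.7, -0.3]
width: 0.005
grip_force: 0.0
time_s: 16.08
ee_pos: [514.3, 81.4, 237.3]
ee_rot: [0.256, 0.452, 0.84, 0.157]
contact_force: [0.1, -0.3, 0.2]
width: 0.005
grip_force: 0.0
[-0.11035236 -0.4475288   2.26068532  0.14397985  0.72963936 -0.77059815]
turn [-0.0, -0.001, 0.002]
[[0.15,0.13,2.72]]
1.5 [-0.80,-0.00,-0.00]
1.4 [-0.67,-0.00,-0.02]
1.3 [-0.67,-0.00,0.05]
1.2 [-0.66,0.00,0.11]
1.1 [-0.64,0.00,0.18]
1.0 [-0.62,-0.00,0.24]
0.9 [-0.59,0.00,0.30]
0.8 [-0.56,-0.00,0.36]
0.7 [-0.52,0.00,0.41]
0.6 [-0.48,0.00,0.46]
0.5 [-0.43,0.00,0.51]
0.4 [-0.38,-0.00,0.55]
0.3 [-0.32,-0.00,0.59]
0.2 [-0.26,-0.00,0.61]
0.1 [-0.20,0.00,0.64]
-0.0 [-0.13,0.00,0.65]
-0.1 [-0.07,-0.00,0.66]
```

```bash
python3 -m inch '{"slide":[[0.15,0.13,2.7],[0,0,0],[-0.8,0,0],[-0.67,0,-0.02],[-0.67,0,0.05]],"turn":[[0,0,0],[0,0,0],[0,0,0],[0,0,0],[0,0,0]],"fingers":[-1,-1,-1,-1,-1]}'; python3 st.py
python3 -m inch '{"slide":[[-0.66,0,0.11],[-0.64,0,0.18],[-0.62,0,0.24],[-0.59,0,0.3],[-0.56,0,0.36]],"turn":[[0,0,0],[0,0,0],[0,0,0],[0,0,0],[0,0,0]],"fingers":[-1,-1,-1,-1,-1]}'; python3 st.py
python3 -m inch '{"slide":[[-0.52,0,0.41],[-0.48,0,0.46],[-0.43,0,0.51],[-0.38,0,0.55],[-0.32,0,0.59]],"turn":[[0,0,0],[0,0,0],[0,0,0],[0,0,0],[0,0,0]],"fingers":[-1,-1,-1,-1,-1]}'; python3 st.py
```

```text
time_s: 16.7
ee_pos: [539.8, 65.9, 221.7]
ee_rot: [0.256, 0.453, 0.839, 0.158]
contact_force: [-1.4, 2.0, -0.1]
width: 0.001
grip_force: 0.7
phi 120.00643207678915 45.383336275524805 103.88241303188684 F er,t,n 2.336802111578824 -0.06837179618029253 0.7032782262774524 [-0.14350885 -0.35402115  2.225499    0.18365455  0.67710478 -0.83338044] 0.000891406067460392
time_s: 17.32
ee_pos: [560.8, 40.7, 219.9]
ee_rot: [0.256, 0.453, 0.84, 0.157]
contact_force: [-0.6, 0.8, 2.0]
width: 0.005
grip_force: 0.7
phi 120.97856897757373 15.102946007683617 91.15276165903576 F er,t,n 0.3043100357138175 -1.0277839454370261 1.97620322260057 [-0.19826618 -0.29543174  2.18529631  0.23511     0.67066929 -0.92137945] 0.004914181535460271
time_s: 17.95
ee_pos: [584.9, 23.9, 205.0]
ee_rot: [0.256, 0.453, 0.84, 0.157]
contact_force: [-0.8, -0.0, 0.3]
width: 0.005
grip_force: 0.6
phi 296.24482547568925 5.8342043526871015 65.6839822199406 F er,t,n -0.2636843247783831 -0.44767364541565086 0.6694597151383471 [-0.22620552 -0.20707889  2.14383285  0.27468185  0.632327   -0.98281782] 0.005477173134039571
```

```bash
python3 -m inch '{"slide":[[-0.26,0,0.61],[-0.2,0,0.64],[-0.13,0,0.65],[-0.05,0,0.4],[0,0,0]],"turn":[[0,0,0],[0,0,0],[0,0,0],[0,0,0],[0,0,0]],"fingers":[-1,-1,-1,-1,-1]}'; python3 st.py
python3 - <<'E'
from h import *
c,h,er,n,u,l=geo(120); s=snap("wrist"); cv2.imwrite("pics/w7.png",s["color"])
E
```

```text
time_s: 18.58
ee_pos: [601.2, 20.2, 190.1]
ee_rot: [0.256, 0.452, 0.84, 0.158]
contact_force: [-13.6, 4.0, 14.8]
width: 0.009
grip_force: 9.9
phi 306.4794059367937 12.206568914515477 44.26306548617219 F er,t,n -5.296202817209116 0.8668544882637409 19.82126046913314 [-0.22713914 -0.14069295  2.11695203  0.2948237   0.59450619 -1.00691553] 0.009165278637692469
```

View pics/w7.png

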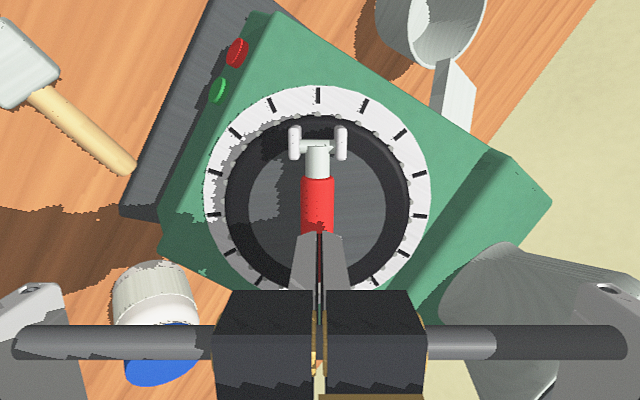

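The handle lies flat under the tips (20 N reaction) with the hinge at (318,140) and the wheel in line. Retract along the axis and verify.

```bash
python3 -m inch '{"slide":[[0,0,-1],[0,0,-4],[0,0,-5],[0,0,-5],[0,0,0]],"turn":[[0,0,0],[0,0,0],[0,0,0],[0,0,0],[0,0,0]],"fingers":[-1,-1,-1,-1,-1]}'
python3 -m inch '{"slide":[[0,0,-4],[0,0,0],[0,0,0]],"turn":[[0,0,0],[0,0,0],[0,0,0]],"fingers":[-1,-1,-1]}'
python3 - <<'E'
from h import *
c,h,er,n,u,l=geo(120); s=snap("wrist"); cv2.imwrite("pics/w8.png",s["color"]); snap("top"); snap("scene")
print(fitwheel(s,c,u,l,120),ctrl.observe()["contact_force"])
for cam in("top","scene"):
  for t in("pan","jar","brush","amber","beaker"): print(cam,t,find(cam,t))
for a in (0,.1,.2,.3): print(a,proj(s,[h+83*(-np.cos(a)*er+np.sin(a)*n),h+17*(-np.cos(a)*er+np.sin(a)*n)]).round(1).tolist())
print(proj(s,[h,c,c-55*er]))
for f in (216,240,144,120,96): 
  g=geo(f); print(f,proj(s,[g[1]-83*g[2]]))
E
```

```text
time_s: 19.25
ee_pos: [515.6, 13.9, 316.5]
ee_rot: [0.26, 0.452, 0.839, 0.158]
contact_force: [0.0, 0.2, 0.2]
width: 0.004
grip_force: 0.0
time_s: 19.62
ee_pos: [492.1, 13.2, 341.9]
ee_rot: [0.254, 0.453, 0.84, 0.157]
contact_force: [0.0, 0.3, 0.1]
width: 0.004
grip_force: 0.0
(array([-3.60662816,  0.81245879, 63.79273852]), np.int64(45), np.float64(0.9459407189776482)) [-0.05378719 -0.19659959  0.31388851]
top pan [(array([709.3, 231.6,   3.1]), 0.8)]
top jar [(array([ 607.1, -161.4,  106. ]), 0.7)]
top brush []
top amber [(array([ 501.3, -403.9,  109.8]), 0.81)]
top beaker [(array([494.1, 413.3,  58.4]), 0.79), (array([699.3,  26.5, 176.9]), 0.48)]
scene pan [(array([697.6, 217.2,  15.8]), 0.73), (array([ 512.7, -391.9,   89. ]), 0.49)]
scene jar [(array([ 627.7, -149.8,   95.4]), 0.89), (array([623.1,  40.6, 164.6]), 0.72)]
scene brush [(array([449.1,   6.2,  17.9]), 0.72)]
scene amber [(array([ 511.2, -390.4,   90.3]), 0.94)]
scene beaker [(array([481.9, 388.4,  64. ]), 0.97), (array([449.7,   3.5,  17.7]), 0.22)]
0 [[320.3, 197.3], [320.4, 141.1]]
0.1 [[320.3, 198.9], [320.4, 141.2]]
0.2 [[320.3, 199.9], [320.4, 141.1]]
0.3 [[320.3, 200.2], [320.4, 140.9]]
[[320.41103401 125.68005221]
 [320.29323916 162.8826341 ]
 [320.20084807 206.43991275]]
216 [[353.23891072 162.21315755]]
240 [[349.33143419 149.09649285]]
144 [[333.35118561 194.65371545]]
120 [[320.25682272 197.30884535]]
96 [[307.17562013 194.6132112 ]]
```

View pics/w8.png

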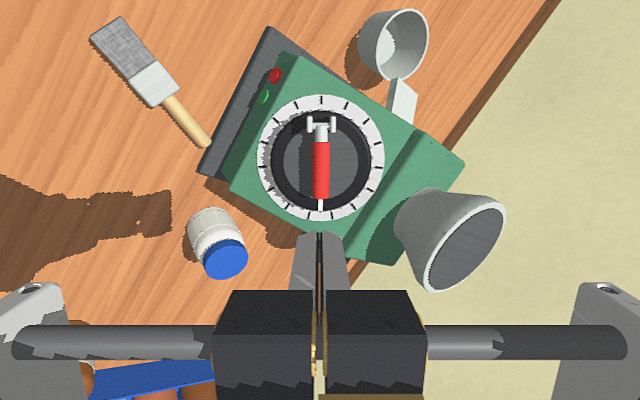

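The picture shows the handle flat from (321,142) to (321,199), in line with the mark at φ = 120°. The bystanders are in place and nothing is touched.

```bash
python3 -c "
from rig import ctrl; print(ctrl.job_done())"
```

```text
the job is handed in; nothing more can be done
None
```

I handed the job in: my measurements show the wheel five clicks clockwise of its start, the handle pressed flat, the arm clear, and the bystanders where they stood; the simulator returned no verdict.

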